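# Load a lamp cell into the bench charger

### The job

Put the orange work-lamp cell on charge: take it off its wooden rest, set its flat end against the charger's sprung contact dome with the stud end still raised and push the dome back, then press the stud end down until the yellow catch has snapped over the brass stud and the cell lies level and held in its bay. Push and press gently, with no more than 25 N of hand force, then let go; leave the green cell and everything else on the bench where it is.

Things in the scene. Friction and masses are not known exactly. Their poses are not given: they have to be found in the camera images.
- cell_mid (a point): centre of the orange cell: round, 33 mm in diameter, 56 mm long plus a brass stud (12 mm in diameter) standing 10 mm out of one end, 66 mm overall; 110 to 185 g; black band near the stud end. The point is on the axis, 33 mm from the stud's tip and 33 mm from the flat end. x runs along the cell towards the stud, z is up as it lies on its rest.
- cell: the same orange cell, same origin and axes as cell_mid. Held level it does not fit between the free dome and the catch: come down with the flat end low and the cell tilted by 30 to 40 degrees, which brings its shoulder over the catch's tooth, push back, then lower the stud end. The flat end rubs on the dome, so up to 12 N is felt on the way down; 15 to 20 N down at level seats it on the saddles.
- cell_stud (a point): middle of the tip face of the orange cell's brass stud, same axes as cell_mid.
- cell_flat (a point): middle of the orange cell's flat end, same axes as cell_mid.
- rest_orange: fixed wooden rest 70 x 46 mm that carries the orange cell; origin under its centre. Base plate 4 mm thick, two V saddles across it 13 to 25 mm from its centre; between the saddles the cell is free at the sides and below. The lying cell's axis is 28 mm above the bench, along the rest's x.
- charger: fixed grey charger 190 x 110 x 30 mm, origin under its centre. One open bay along its x: two black V saddles (sides at 50 degrees, top 4 mm below the axis, 14 to 24 mm either side of the middle; between them free sideways and 26 mm down to the housing); copper sprung dome on a black block (46 to 76 mm from the middle, top 10 mm above the axis) at -x; fixed copper contact and yellow catch at +x.
- bay (a point): where cell_mid lies when the cell is home, 56 mm above the charger's underside; x points from the sprung dome to the fixed contact (the stud's way), z up. At home the flat end is at x = -33 mm against the dome and the stud tip at x = +33 mm against the upright contact plate, whose top is 5 mm above the axis.
- spring (a joint): travel (m) of the copper dome (radius 7 mm, on the bay's axis) towards the bay's -x: 0 free, tip at x = -28 mm; hard stop at 0.0085. 3 N to start it, 1.5 N more per mm. At home 0.005 (10.5 N). For the stud to pass down in front of the contact plate it must be back between 0.0055 and 0.0085, about 11 to 15 N; do not ram the stop.
- catch (a joint): travel (m) of the yellow catch (14 mm wide) towards the bay's +x: 0 shut, 0.007 fully back. Its tooth reaches from the contact plate to x = 29 mm, underside 7.5 mm above the axis; over it a 60 degree slope rises to x = 33 mm, 15.5 mm above the axis (its thumb tab behind: 20 mm). The stud pressed on the slope drives it back (2 N plus 0.5 N per mm; 5 to 12 N down); it shuts over the stud.
- spare: a green cell of the same shape on a second wooden rest like the first; leave alone. Origin and axes as the orange one.
- mallet: wooden mallet lying on the bench, head 75 x 120 x 60 mm, origin under its head; leave alone.
- chisel: chisel, 235 mm long, lying on the bench, origin under the middle; leave alone.
- sanding_block: cork sanding block 110 x 60 x 32 mm, origin under its centre; leave alone.
- glue: white glue bottle 56 mm across, 150 mm high, upright, origin under its centre; leave alone.
- square: try square, stock 110 mm, blade 150 mm, flat on the bench, origin under the stock; leave alone.
- offcut: offcut of pale wood 120 x 45 x 22 mm, origin under its centre; leave alone.
There are look-alikes about, which are no part of the job. Leave any purple look-alike of the rest_orange alone. There is more than one size of the cell; the job needs the larger.

How it is judged:
On the way, in this order (a step that is already met when the one before it is completed fails the run):
1. the orange cell is lifted clear of its rest (distance between cell_mid and rest_orange above 0.06 m and contact force between cell and rest_orange below 0.01 N), for 0.1 s.
2. its flat end has pushed the sprung dome back by more than 4 mm while the stud end is still raised (axis more than 5 degrees from level) (value of joint spring above 0.004 m and angle between cell_mid's own x axis and vertical below 1.483 rad and distance between cell_flat and bay below 0.045 m), for 0.1 s.
At the end, for the whole second after the job is handed in: the orange cell is home in the bay, at rest: stud tip within 2.5 mm lengthwise, 4 mm sideways and 3.5 mm in height of its place, flat end within 3.5 mm in height, axis within 5 degrees of the bay, dome pushed back over 3 mm, catch shut over the stud (under 1.5 mm open) (x of cell_stud in the frame of bay between 0.0305 and 0.0355 m and z of cell_stud in the frame of bay between -0.0035 and 0.0035 m and z of cell_flat in the frame of bay between -0.0035 and 0.0035 m and y of cell_stud in the frame of bay between -0.004 and 0.004 m and angle between the x axis of cell_mid and the x axis of bay, either way round below 0.087 rad and value of joint catch below 0.0015 m and value of joint spring above 0.003 m and linear speed of cell below 0.02 m/s); the robot touches nothing.
It fails at once if the cell is forced: all its contact forces on the charger add up to more than 50 N (held at home they add up to some 22 N, so this is well over 25 N by hand) (contact force between cell and charger above 50 N).
It fails at once if the robot presses on the charger with more than 30 N (contact force between any of the arm, the fingers and charger above 30 N).
It fails at once if the green cell is moved by more than 10 mm (distance of spare from where it was at the start of the episode above 0.01 m).
It fails at once if a tool, block or bottle on the bench is moved by more than 15 mm (distance of any of mallet, chisel, sanding_block, glue, square, offcut from where it was at the start of the episode above 0.015 m).
It also fails if it takes over 67 s, if anything falls off the work surface, if the arm or the gripper's body presses on something with over 40 N, if the wrist force passes 120 N, or if a joint passes its speed limit or range.

### The arm

A 7-joint arm with a two-finger parallel gripper is mounted at the origin on the work surface. World frame = base frame: x ahead of the robot, y to its left, z up, the work surface at z = 0. Lengths are in m, angles in rad, forces in N, time in s.
With the tool pointing down it reaches from about 0.4 to 0.85 m from the base axis. Payload 4.5 kg.
Tool frame: the origin (TCP) lies between the finger pads; the fingertips stand 19 mm ahead of it and the grasp point (between the pads) is the TCP (r.tips_ahead is the distance from the TCP to the fingertips, in m); z points along the fingers, y is the line along which they close (so a half turn about z gives the same grasp; the last joint's range is limited). The gripper opens to 88 mm and grips with 3 to 60 N. Pads are 18 mm wide; open, the fingers measure 123 mm over their backs; the gripper's body (75 mm by 187 mm) begins 45 mm behind the grasp point.
Start: joints at [-1.119, 0.689, -0.195, 1.565, 0.157, 0.902, -0.215], TCP at [0.254, 0.571, 0.258] pointing down, gripper open.
Joint ranges: [-3.01, 3.01], [-0.46, 2.08], [-1.47, 1.51], [0.13, 2.56], [-1, 4.14], [0.04, 2.09], [-2.66, 2.66]. Speed limits (rad/s): [2.57, 2.57, 3.14, 3.14, 3.14, 3.14, 3.14].

### API

Orientations are given as a unit quaternion [x, y, z, w].
In Python, from plant import r, cams, models gives the robot as it stands. The module is installed in compiled form; this text tells all that it offers.
- The arm moves only by the tool jog_arm, never from a script. Its arguments are lists of equal length, an entry for each row: "turn": the turn, a rotation vector about the tool's x, y, z in rad, a list of three; "translation": the shift along the tool's x, y, z in m, a list of three; "grip": the closure, from 0 (fully open) to 1 (shut). In form: {"turn": [[ax, ay, az], ...], "translation": [[tx, ty, tz], ...], "grip": [grip, ...]}. A call has 1 to 20 rows; each row is the pose to reach, as a shift and turn from the pose commanded when the call began, along the tool's axes at that moment; what a row does not reach only later rows make up. A row lasts 1/8 s, in which the tool goes at most 62.5 mm and 10.7 degrees, less where a joint would pass 70% of its speed; a pose out of reach is approached as far as the arm can. A call with a gripper value outside its range is refused whole. The fingers move at their own pace and stop on an object; "force" is the grip in N (left out, the last holds). Time passes only in rows, so rows that repeat a pose let the fingers close. It gives the time, the measured TCP pose, the force, the opening and the grip force at its end, in the units of the state.
- r.get_state(): the state, without advancing time (a new reading comes with each control period).
- cams.snapshot(name): name is "scene" or "side" or "wrist"; returns the picture (420x560x3 uint8, red, green, blue); there is no depth.
- cams.camera_params(name): a dict with "fx", "fy", "cx", "cy" (pixels), "eye" and "orientation" of the camera in the world. Camera axes: x right, y up, looking along -z (the intrinsics and any distortion apply to the point x, -y, -z); pixel columns grow to the right and rows downward; lengths in m; the calibration is good to about 2 mm. The wrist camera is an equidistant fisheye: a pixel r from the principal point sees the ray r / f radians off the axis. A picture is of the moment at which its call begins: read the wrist's pose just before it. camera_params takes no time and is no camera call; for the wrist camera it gives the pose at the moment of the call.
- r.finish_job(): hands the job in; it is judged then, once.
Trained networks look in the newest picture that a camera, given by its name, has taken for a name from the list of things; names that differ only in an ending like _2 or _b are one class to them, and where a whole thing is asked for, a point or a joint stands for the part that bears it (a point fixed in the world has none). Each returns a list of dicts, best first, with "p" (0 to 1); they miss things now and then, are a little off and sometimes report something else, mostly with a low value. They report only what shows in the picture. A call takes as long as a camera call. They do not tell look-alikes from the thing itself.
- models.find_in(camera, name): "position" ([x, y, z] in m, in world coordinates, good to about 4 mm: the middle of the surface that is visible of it).
- models.masks_of(camera, name): "pixels" (420x560 bool, what is visible of it).
- models.place_of(camera, name): "position" ([x, y, z] in m, in world coordinates, good to about 4 mm: a listed point, or the origin of a listed thing).
The state is a dict: "clock": time; "q": joint angles; "qd": joint speeds; "joint_torque": joint torques, N m; "tool_pos": TCP position; "eef_rot": TCP orientation; "contact_force": force on the tool from outside, world axes, zero at the start; "moment": the same for the moment, N m; "opening": opening from 0.0 (shut) to 1.0 (fully open); "finger_force": force on a finger pad.
Only numpy, scipy, OpenCV 4.12 (cv2) and the standard library are available. Lean on these libraries where they do the work, as an engineer would, in place of code of your own. Each camera call takes 0.05 s, during which the arm holds its last target. There are 200 camera calls.

## Working session

There is one attempt and no reset: what is moved stays moved. The work goes in short steps, Python scripts to look and compute and a tool call to move; the robot and the scene stay as the last step left them, time stands still between calls to the robot, and variables do not carry over. Pictures are saved under pics/ and viewed, at most 12 in all, crops included, and the job is handed in when it is done.

Besides the shell and the picture viewer there is one more tool, called after ">>>" as name(argument=value, ...) on one line, values as JSON. jog_arm: Moves the arm, as the interface text tells. Its arguments: {"type":"object","properties":{"turn":{"type":"array"},"translation":{"type":"array"},"grip":{"type":"array"},"force":{"type":"number"}},"required":["turn","translation","grip"]}

```bash
mkdir -p pics
cat > h.py <<'E'
import numpy as np, cv2
from scipy.spatial.transform import Rotation as R
from plant import r,cams,models
def snap(n,f=None):
    im=cams.snapshot(n)
    if f: cv2.imwrite('pics/'+f,im[:,:,::-1])
    return im
E
python3 - <<'E'
from h import *
a=snap('scene');b=snap('side')
cv2.imwrite('pics/a.png',cv2.resize(np.hstack([a,b]),(800,300))[:,:,::-1])
cv2.imwrite('pics/a1.png',a[:,:,::-1])
cv2.imwrite('pics/b1.png',b[:,:,::-1])
for c in('scene','side'):
    for n in('cell_mid','cell_stud','cell_flat','rest_orange','charger','bay','spare'):
        print(c,n,[(round(d['p'],2),np.round(d['position'],3).tolist()) for d in models.place_of(c,n)][:4])
    p=cams.camera_params(c);print({k:np.round(v,3).tolist() for k,v in p.items() if k!='name'})
s=r.get_state();print(s)
E
```

```text
scene cell_mid [(0.66, [0.532, -0.264, 0.026]), (0.62, [0.568, -0.275, 0.028]), (0.58, [0.535, -0.164, 0.015])]
scene cell_stud [(0.71, [0.354, 0.443, 0.001]), (0.64, [0.57, -0.274, 0.027]), (0.6, [0.522, -0.139, 0.012]), (0.32, [0.538, -0.024, 0.002])]
scene cell_flat [(0.68, [0.503, -0.259, 0.03]), (0.67, [0.552, -0.186, 0.013])]
scene rest_orange [(0.63, [0.535, -0.263, -0.002]), (0.6, [0.541, -0.027, 0.001]), (0.5, [0.418, -0.258, 0.001])]
scene charger [(0.87, [0.541, -0.026, 0.003]), (0.16, [0.516, -0.443, -0.003])]
scene bay [(0.69, [0.54, -0.03, 0.055])]
scene spare [(0.66, [0.487, 0.273, 0.031])]
{'fx': 531.203, 'fy': 531.203, 'cx': 279.0, 'cy': 210.548, 'eye': [1.168, -0.948, 1.313], 'orientation': [0.349, 0.095, 0.267, 0.893]}
side cell_mid [(0.67, [0.537, -0.263, 0.029]), (0.53, [0.537, -0.166, 0.01])]
side cell_stud [(0.69, [0.561, -0.275, 0.027]), (0.65, [0.499, -0.256, 0.03]), (0.53, [0.522, -0.141, 0.014])]
side cell_flat [(0.62, [0.552, -0.181, 0.015]), (0.6, [0.5, -0.256, 0.03])]
side rest_orange [(0.69, [0.419, -0.258, -0.003])]
side charger []
side bay [(0.84, [0.
[... 277 characters left out ...]
0.8, 'q': array([-1.11917885,  0.68909269, -0.19461584,  1.56526199,  0.15729698,
        0.90252196, -0.21508734]), 'qd': array([ 0.0003767 , -0.00085371,  0.00075506, -0.00139064, -0.00093005,
       -0.00203557,  0.00053217]), 'joint_torque': array([ 3.35887635e-04, -5.27440560e+01, -1.26683660e+00, -1.53736138e+01,
       -5.18949470e-02, -6.36618315e-04,  2.81208247e-05]), 'tool_pos': array([0.25358705, 0.57128115, 0.25775784]), 'eef_rot': array([ 2.07372577e-01,  9.78262036e-01,  5.07544238e-05, -1.22610650e-06]), 'contact_force': array([-0.42158888,  0.23024558,  0.04815389]), 'moment': array([-0.00460173,  0.00738374, -0.01159976]), 'finger_force': 0.0, 'opening': 0.9992409084711775}
```

View pics/a1.png

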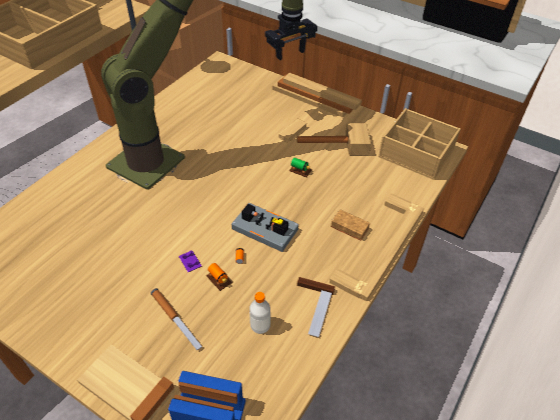

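View pics/b1.png

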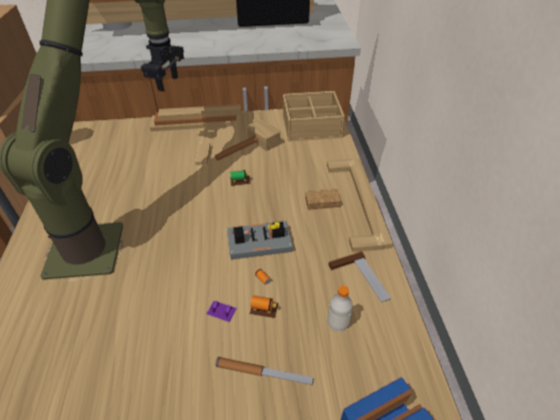

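The scene view shows the orange cell on its rest at (218,275), with the small orange look-alike at (240,255) and the purple rest at (190,260). The charger is at (265,225), with its yellow catch at the right, (280,222). I'll move the wrist camera over them.

>>> jog_arm(turn=[[0,0,-0.2],[0,0,-0.2],[0,0,-0.2],[0,0,-0.2],[0,0,-0.2],[0,0,-0.2],[0,0,-0.2],[0,0,-0.2],[0,0,-0.2],[0,0,-0.2],[0,0,-0.2],[0,0,-0.2],[0,0,-0.2],[0,0,-0.2],[0,0,-0.2],[0,0,-0.2],[0,0,-0.2],[0,0,-0.2]], translation=[[-0.54,-0.57,0],[-0.54,-0.57,0],[-0.54,-0.57,0],[-0.54,-0.57,0],[-0.54,-0.57,0],[-0.54,-0.57,0],[-0.54,-0.57,0],[-0.54,-0.57,0],[-0.54,-0.57,0],[-0.54,-0.57,0],[-0.54,-0.57,0],[-0.54,-0.57,0],[-0.54,-0.57,0],[-0.54,-0.57,0],[-0.54,-0.57,0],[-0.54,-0.57,0],[-0.54,-0.57,0],[-0.54,-0.57,0]], grip=[0.2,0.2,0.2,0.2,0.2,0.2,0.2,0.2,0.2,0.2,0.2,0.2,0.2,0.2,0.2,0.2,0.2,0.2])

```text
clock: 3.05
tool_pos: [0.5159, -0.1682, 0.2578]
eef_rot: [0.108, 0.994, 0.0, 0.0]
contact_force: [-0.2, 0.1, 0.6]
opening: 0.799
finger_force: 0.0
```

Run:
```python
from h import *
s=r.get_state();print(s['clock'],s['tool_pos'],s['eef_rot'],s['q'],s['opening'])
p=cams.camera_params('wrist');print({k:np.round(v,4).tolist() for k,v in p.items() if k!='name'})
print(R.from_quat(p['orientation']).as_matrix().round(3),R.from_quat(s['eef_rot']).as_matrix().round(3))
snap('wrist','w1.png')
for n in('cell_mid','cell_stud','cell_flat','rest_orange','charger','bay','glue'):
        print(n,[(round(d['p'],2),np.round(d['position'],3).tolist()) for d in models.place_of('wrist',n)][:4])
snap('side');print([(round(d['p'],2),np.round(d['position'],3).tolist()) for d in models.place_of('side','glue')][:4])
```

```text
3.05 [ 0.51586884 -0.16815598  0.2578292 ] [1.08120480e-01 9.94137797e-01 4.88524184e-05 2.71981971e-05] [ 0.44094055  0.59285726 -0.34259131  1.81075772  0.26899781  0.78365303
  1.31464305] 0.7986653118899971
{'fx': 325.1923, 'fy': 325.1923, 'cx': 287.3554, 'cy': 202.9908, 'eye': [0.4428, -0.1514, 0.3844], 'orientation': [-0.115, -0.0919, 0.6201, 0.7706]}
[[ 0.214 -0.935 -0.284]
 [ 0.977  0.205  0.063]
 [-0.001 -0.291  0.957]] [[-0.977  0.215  0.   ]
 [ 0.215  0.977  0.   ]
 [-0.     0.    -1.   ]]
cell_mid [(0.94, [0.533, -0.164, 0.012]), (0.81, [0.535, -0.266, 0.028])]
cell_stud [(0.97, [0.567, -0.278, 0.029]), (0.76, [0.524, -0.139, 0.012])]
cell_flat [(0.89, [0.501, -0.255, 0.024]), (0.68, [0.548, -0.185, 0.016])]
rest_orange [(0.83, [0.416, -0.265, -0.002]), (0.65, [0.534, -0.263, -0.0])]
charger [(0.79, [0.54, -0.024, 0.005])]
bay [(0.69, [0.541, -0.026, 0.057])]
glue [(0.93, [0.726, -0.327, -0.0])]
[(0.83, [0.726, -0.328, 0.001])]
```

View pics/w1.png

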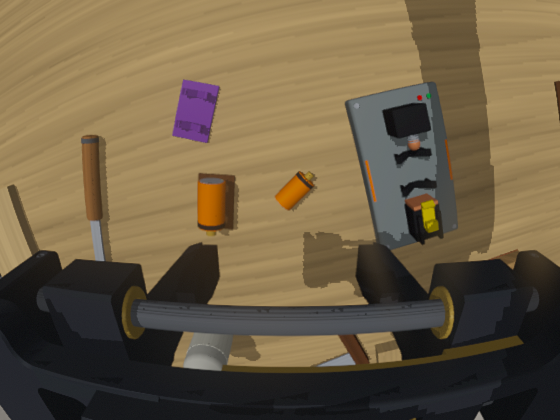

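The wrist view shows the big orange cell on its brown rest at (212,205), stud towards the bottom. The small look-alike is at (295,190). In the charger, the dome is at (414,144) and the catch at (430,217). I'll move closer.

>>> jog_arm(turn=[[0,0,0.07],[0,0,0.07],[0,0,0.07],[0,0,0.07],[0,0,0.07]], translation=[[-0.008,-0.089,0.108],[-0.008,-0.089,0.108],[-0.008,-0.089,0.108],[-0.008,-0.089,0.108],[-0.008,-0.089,0.108]], grip=[0.2,0.2,0.2,0.2,0.2])

```text
clock: 4.18
tool_pos: [0.5062, -0.2557, 0.1512]
eef_rot: [0.142, 0.99, 0.001, 0.002]
contact_force: [-0.1, -0.8, -0.1]
opening: 0.8
finger_force: 0.0
```

```bash
cat >> h.py <<'E'
def ray(p,u,v):
    x=(u-p['cx'])/p['fx'];y=(v-p['cy'])/p['fy'];t=np.hypot(x,y)
    d=np.array([np.sin(t)*x/max(t,1e-9),-np.sin(t)*y/max(t,1e-9),-np.cos(t)])
    return R.from_quat(p['orientation']).apply(d)
def proj(p,X):
    c=R.from_quat(p['orientation']).inv().apply(np.atleast_2d(X)-p['eye'])
    x,y,z=c[:,0],-c[:,1],-c[:,2];h=np.hypot(x,y);t=np.arctan2(h,z)
    return np.c_[p['cx']+p['fx']*t*x/h,p['cy']+p['fy']*t*y/h]
E
python3 - <<'E'
from h import *
p=cams.camera_params('wrist');s=r.get_state();im=snap('wrist','w2.png')
print(s['clock'],s['tool_pos'],s['eef_rot'])
for n in('cell_mid','cell_stud','cell_flat','rest_orange'):
        print(n,[(round(d['p'],2),np.round(d['position'],3).tolist()) for d in models.place_of('wrist',n)][:4])
# model outline overlay for the estimate
m=np.array([.5345,-.2648,.028]);a=np.array([.0647,-.019,0]);a/=np.linalg.norm(a);b=np.array([-a[1],a[0],0]);z=np.array([0,0,1])
o=im[:,:,::-1].copy()
for x,rad in((-.033,.0165),(.023,.0165),(.023,.006),(.033,.006)):
    t=np.linspace(0,6.283,40)[:,None]
    q=proj(p,m+a*x+rad*(np.cos(t)*b+np.sin(t)*z))
    cv2.polylines(o,[np.round(q).astype(int)],True,(255,255,0),1)
cv2.imwrite('pics/w2o.png',o)
E
```

```text
4.175 [ 0.50615292 -0.25574809  0.15120658] [1.42226905e-01 9.89832722e-01 5.13490799e-04 1.55742133e-03]
cell_mid [(0.83, [0.536, -0.262, 0.024]), (0.72, [0.536, -0.163, 0.014])]
cell_stud [(0.97, [0.521, -0.141, 0.012]), (0.94, [0.567, -0.276, 0.028])]
cell_flat [(0.66, [0.552, -0.184, 0.017]), (0.62, [0.501, -0.253, 0.025])]
rest_orange [(0.65, [0.418, -0.264, 0.0])]
```

View pics/w2o.png

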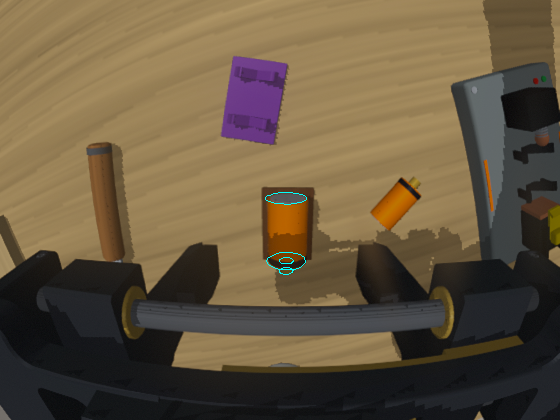

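The overlay fits the cell closely: body at columns 267–308, flat end at row 198, stud at row 268. I'll grasp it and lift.

>>> jog_arm(turn=[[0,0,0],[0,0,0],[0,0,0],[0,0,0],[0,0,0],[0,0,0],[0,0,0],[0,0,0],[0,0,0],[0,0,0]], translation=[[-0.031,0,0.03],[-0.031,0,0.07],[-0.031,0,0.105],[-0.031,0,0.121],[-0.031,0,0.121],[-0.031,0,0.121],[-0.031,0,0.121],[-0.031,0,0.121],[-0.031,0,0.121],[-0.031,0,0.121]], grip=[0.2,0.2,0.2,0.2,0.2,0.2,0.8,0.8,0.8,0.8], force=45)

```text
clock: 5.68
tool_pos: [0.5348, -0.2647, 0.0289]
eef_rot: [0.143, 0.99, 0.001, 0.0]
contact_force: [1.4, 7.6, 1.8]
opening: 0.367
finger_force: 3.6
```

>>> jog_arm(turn=[[0,0,0],[0,0,0],[0,0,0],[0,0,0],[0,0,0],[0,0,0],[0,0,0]], translation=[[0,0,0],[0,0,0],[0,0,-0.03],[0,0,-0.08],[0,0,-0.13],[0,0,-0.13],[0,0,-0.13]], grip=[0.8,0.8,0.8,0.8,0.8,0.8,0.8], force=45)

```text
clock: 6.55
tool_pos: [0.5329, -0.2669, 0.1578]
eef_rot: [0.144, 0.99, -0.0, -0.001]
contact_force: [-0.4, 0.2, -2.0]
opening: 0.356
finger_force: 44.9
```

Run:
```python
from h import *
p=cams.camera_params('wrist');s=r.get_state();im=snap('wrist','w3.png')
print(s['clock'],s['tool_pos'],s['eef_rot'],s['finger_force'],s['opening'],s['contact_force'],s['moment'])
def pr(c,n): print(c,n,[(round(d['p'],2),np.round(d['position'],4).tolist()) for d in models.place_of(c,n)][:4])
for n in('cell_mid','cell_flat','cell_stud','charger','bay'): pr('wrist',n)
for c in('scene','side'):
    snap(c)
    for n in('cell_stud','cell_flat'): pr(c,n)
```

```text
6.55 [ 0.53294113 -0.26694441  0.15778296] [ 1.43870114e-01  9.89595922e-01 -3.73777829e-04 -1.07737151e-03] 44.93114992976189 0.35569458463537096 [-0.35136333  0.20454184 -2.03421632] [ 0.0074814  -0.00733396 -0.02868649]
wrist cell_mid [(0.63, [0.5321, -0.2665, 0.1569]), (0.61, [0.5322, -0.1645, 0.0127])]
wrist cell_flat [(0.91, [0.498, -0.2574, 0.1568]), (0.72, [0.5509, -0.1832, 0.0136])]
wrist cell_stud [(0.94, [0.521, -0.1409, 0.0128]), (0.7, [0.5647, -0.2781, 0.1579])]
wrist charger [(0.86, [0.5382, -0.026, 0.0037])]
wrist bay [(0.91, [0.5413, -0.0238, 0.0583])]
scene cell_stud [(0.54, [0.5216, -0.1398, 0.0097]), (0.43, [0.5668, -0.2771, 0.1574])]
scene cell_flat [(0.4, [0.5498, -0.1846, 0.0128])]
side cell_stud [(0.5, [0.562, -0.2756, 0.1596])]
side cell_flat []
```

View pics/w3.png

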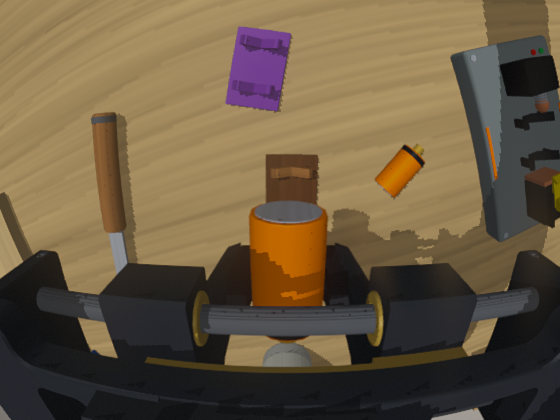

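The cell is held level and square: flat face at (288,212). Next I estimate the bay yaw from the charger corners in the earlier picture w1.

Run:
```python
from h import *
p=cams.camera_params('wrist');p.update(eye=np.array([.4428,-.1514,.3844]),orientation=[-0.115, -0.0919, 0.6201, 0.7706])
def at(u,v,z):
    d=ray(p,u,v);return p['eye']+d*(z-p['eye'][2])/d[2]
c=[at(*q,.03) for q in((347,100),(434,84),(457,230),(383,247))]
print(np.round(c,4),np.mean(c,0),at(414,144,.06))
for i,j in((0,3),(1,2)): d=c[j]-c[i];print(np.hypot(*d[:2]),np.degrees(np.arctan2(d[1],d[0])))
for i,j in((0,1),(3,2)): d=c[j]-c[i];print(np.hypot(*d[:2]),np.degrees(np.arctan2(d[1],d[0]))-90)
```

```text
[[ 0.448  -0.0867  0.03  ]
 [ 0.4451  0.0193  0.03  ]
 [ 0.6307  0.0318  0.03  ]
 [ 0.6287 -0.0718  0.03  ]] [ 0.53812562 -0.0268621   0.03      ] [ 0.50437999 -0.029121    0.06      ]
0.1813488641627571 4.7351718701796806
0.18604684859018147 3.8389939271973397
0.10609437019317758 1.5721085179752237
0.10355951872284783 -1.1003885026885598
```

>>> jog_arm(turn=[[0,0,-0.35],[0,0,-0.35],[0,0,-0.35],[0,0,-0.35],[0,0,-0.35],[0,0,-0.35],[0,0,-0.35],[0,0,-0.35]], translation=[[0.005,0.251,-0.082],[0.005,0.251,-0.082],[0.005,0.251,-0.082],[0.005,0.251,-0.082],[0.005,0.251,-0.082],[0.005,0.251,-0.082],[0.005,0.251,-0.082],[0.005,0.251,-0.082]], grip=[0.8,0.8,0.8,0.8,0.8,0.8,0.8,0.8])

```text
clock: 8.15
tool_pos: [0.6, -0.0266, 0.24]
eef_rot: [-0.03, 1.0, -0.001, -0.001]
contact_force: [0.0, -0.7, -1.1]
opening: 0.354
finger_force: 44.9
```

Run:
```python
from h import *
p=cams.camera_params('wrist');s=r.get_state();im=snap('wrist','w4.png')
np.savez('w4.npz',**{k:np.array(v) for k,v in p.items()})
print(s['clock'],s['tool_pos'],s['eef_rot'],s['q'])
def pr(c,n): print(c,n,[(round(d['p'],2),np.round(d['position'],4).tolist()) for d in models.place_of(c,n)][:4])
for n in('cell_flat','charger','bay'): pr('wrist',n)
```

```text
8.15 [ 0.5999876  -0.02655133  0.24001966] [-2.95185572e-02  9.99563754e-01 -5.85617794e-04 -7.82879873e-04] [ 0.18951678  0.69610818 -0.39229809  1.65386279  0.33092491  0.85958916
  1.29091106]
wrist cell_flat [(0.85, [0.548, -0.1842, 0.0095]), (0.59, [0.5645, -0.0296, 0.2361])]
wrist charger [(0.8, [0.5381, -0.0239, 0.0038])]
wrist bay [(0.94, [0.5393, -0.0215, 0.056])]
```

View pics/w4.png

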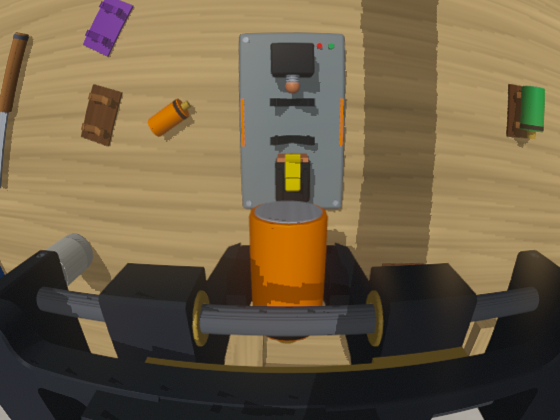

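w4 shows the charger square in view: top corners (240,35), (344,35), (343,209) and (242,208), dome at (292,84), saddles at rows 102 and 139, and the catch at (293,173). I'll fit the charger and the held cell.

```bash
cat > fit.py <<'E'
from h import *
from scipy.optimize import least_squares
im=cv2.imread('pics/w4.png');p=dict(np.load('w4.npz'))
g=cv2.cvtColor(im,cv2.COLOR_BGR2HSV)
def at(u,v,z):
    d=ray(p,u,v);return p['eye']+d*(z-p['eye'][2])/d[2]
W=np.array([at(*q,.03) for q in((240,35),(344,35),(343,209),(242,208))])
print(W.round(4)[:,:2].tolist(),W.mean(0)[:2])
M=np.array([[-95,-55],[-95,55],[95,55],[95,-55]])/1000.
M=M[[0,1,2,3]]
f=lambda v:(proj(p,np.c_[(M@np.array([[np.cos(v[2]),np.sin(v[2])],[-np.sin(v[2]),np.cos(v[2])]]))+v[:2],np.full(4,.03)])-np.array([(240,35),(344,35),(343,209),(242,208)])).ravel()
s=least_squares(f,[.54,-.025,.06]);print('charger',s.x,np.degrees(s.x[2]),s.fun.round(1))
# yellow catch, copper dome
h=(g[...,0]>22)&(g[...,0]<35)&(g[...,1]>180)&(g[...,2]>120);h[210:]=0;h[:140]=0
ys,xs=np.nonzero(h);print('yellow',xs.min(),xs.max(),ys.min(),ys.max(),xs.mean())
x,y,a=s.x;A=np.array([np.cos(a),np.sin(a),0]);C=np.array([x,y,.056])
print('pred dome tip',proj(p,C-A*.028),'dome top',proj(p,C-A*.035+[0,0,.007]),'tooth edge',proj(p,C+A*.029+[0,0,.0075]),'tab top',proj(p,C+A*.036+[0,0,.02]))
# held cell: flat face ellipse
k=cv2.inRange(g,(0,0,60),(180,90,200));k[:195]=0;k[235:]=0;k[:,:248]=0;k[:,330:]=0
cs=max(cv2.findContours(k,0,1)[0],key=cv2.contourArea);print('ellipse',cv2.fitEllipse(cs),cv2.boundingRect(cs))
E
python3 fit.py
python3 - <<'E'
from h import *
im=cv2.imread('pics/w4.png')
cv2.imwrite('pics/c4.png',cv2.resize(im[20:240,210:370],None,fx=2.7,fy=2.7,interpolation=cv2.INTER_CUBIC))
E
```

```text
[[0.4509, -0.084], [0.4441, 0.0223], [0.6303, 0.0365], [0.6358, -0.0741]] [ 0.54027425 -0.02482713]
charger [ 0.54029633 -0.02484219  0.06293416] 3.6058616568207107 [-1.5 -1.8  1.8 -1.6 -0.6  1.1  0.3  2.4]
yellow 285 300 154 190 292.0798548094374
pred dome tip [[292.80334904  94.07562723]] dome top [[292.8960017   86.29321291]] tooth edge [[292.96986461 154.53363613]] tab top [[293.16728524 164.14927609]]
ellipse ((287.9700927734375, 207.34231567382812), (29.68109130859375, 84.24650573730469), 89.94620513916016) (248, 195, 82, 28)
```

View pics/c4.png

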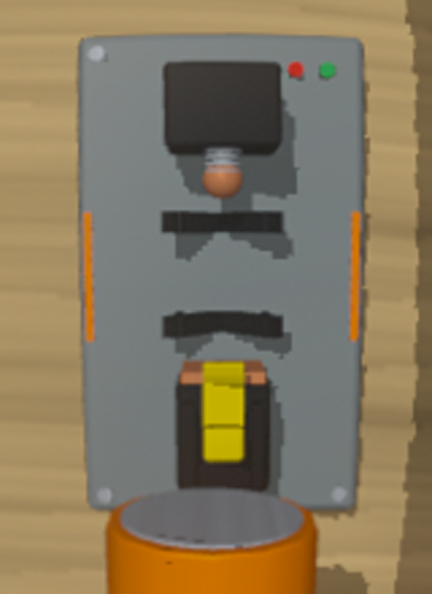

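Run:
```python
from h import *
from scipy.optimize import least_squares
p=dict(np.load('w4.npz'));T=R.from_quat([-2.95185572e-02,9.99563754e-01,-5.85617794e-04,-7.82879873e-04]).as_matrix();t=np.array([.5999876,-.02655133,.24001966])
im=cv2.imread('pics/w4.png');g=cv2.cvtColor(im,cv2.COLOR_BGR2HSV)
sat=g[...,1]
o=((g[...,0]<20)&(sat>150)&(g[...,2]>60)).astype(np.uint8)
for rr in (205,212,225,240): 
    c=np.nonzero(o[rr,230:345])[0]+230; print(rr,c.min(),c.max())
print('col288 rows S,V',[(i,int(sat[i,280]),int(g[i,280,2]))for i in range(196,230,2)])
a=np.linspace(0,6.283,60)[:,None]
def face(d,l,h,rad=.0165): return proj(p,t+T@np.array([d,l,h])+rad*(np.cos(a)*T[:,1]+np.sin(a)*T[:,2]))
for d,l,h in((.033,0,0),(.035,0,0),(.033,0,.002),(.033,0,-.002)):
    q=face(d,l,h);print(d,h,q.min(0),q.max(0))
```

```text
Traceback (most recent call last):
ValueError: zero-size array to reduction operation minimum which has no identity
```

Run:
```python
from h import *
p=dict(np.load('w4.npz'));T=R.from_quat([-2.95185572e-02,9.99563754e-01,-5.85617794e-04,-7.82879873e-04]).as_matrix();t=np.array([.5999876,-.02655133,.24001966])
g=cv2.cvtColor(cv2.imread('pics/w4.png'),cv2.COLOR_BGR2HSV);sat=g[...,1]
for rr in (218,225,240):
    c=np.nonzero(sat[rr,230:345]>200)[0]+230; print(rr,c.min() if len(c) else c,c.max() if len(c) else c)
print([(i,*map(int,g[i,280])) for i in range(196,230,2)])
a=np.linspace(0,6.283,60)[:,None]
def face(d,l,h,rad=.0165): return proj(p,t+T@np.array([d,l,h])+rad*(np.cos(a)*T[:,1]+np.sin(a)*T[:,2]))
for d,l,h in((.033,0,0),(.035,0,0),(.033,0,.002),(.033,0,-.002)):
    q=face(d,l,h);print(d,h,q.min(0),q.max(0))
```

```text
218 250 326
225 250 326
240 250 325
[(196, 11, 67, 53), (198, 12, 64, 52), (200, 10, 36, 64), (202, 135, 5, 104), (204, 135, 5, 104), (206, 135, 5, 104), (208, 135, 5, 105), (210, 135, 5, 104), (212, 120, 2, 105), (214, 150, 5, 105), (216, 150, 2, 104), (218, 170, 7, 106), (220, 150, 2, 107), (222, 150, 9, 148), (224, 16, 255, 165), (226, 18, 255, 207), (228, 17, 255, 201)]
0.033 0 [245.87970708 199.46443087] [326.51265984 225.04179096]
0.035 0 [245.69132199 195.26051289] [326.69671409 219.8473977 ]
0.033 0.002 [246.47382579 198.25619593] [325.96554698 223.11160641]
0.033 -0.002 [245.26901137 200.7041941 ] [327.07497873 227.03425705]
```

The predicted dome tip at row 94 against 93 seen, and the tooth edge at 154.5 against 154, confirm the bay pose, heights included. I'll work out the approach rows next.

```bash
cat > plan.py <<'E'
from h import *
B=np.array([.5403,-.026,.056]);yaw=np.radians(3.6)
RB=R.from_euler('z',yaw)
def F_of(th,s,fz):  # flat-end centre in bay xz (mm) with the dome back by s
    w=(fz-7*np.sin(th))/np.cos(th);return np.array([-35-s+7*np.cos(th)-w*np.sin(th),fz])
def tcp(th,F,h=1.0):
    m=F+33*np.array([np.cos(th),np.sin(th)])+h*np.array([-np.sin(th),np.cos(th)])
    return B+RB.apply([m[0]/1e3,0,m[1]/1e3]), RB*R.from_euler('y',-th)*R.from_matrix(np.diag([-1.,1,-1]))
def rows(t0,q0,L):
    R0=R.from_quat(q0)
    for t,q in L:
        print((R0.inv()*q).as_rotvec().round(3).tolist(),R0.inv().apply(t-t0).round(4).tolist())
def bay(t,q):
    d=RB.inv().apply(t-B)*1e3;z=RB.inv().apply(R.from_quat(q).as_matrix()[:,2]);return d.round(2),np.degrees(np.arctan2(z[0],-z[2])).round(2)
E
python3 - <<'E'
from plan import *
s=r.get_state();th=np.radians(38);F=np.array([-24,4.])
A=tcp(th,F);U=(A[0]+[0,0,.06],A[1])
print(s['tool_pos'],s['clock']);rows(s['tool_pos'],s['eef_rot'],[U,A]);print(A[0])
E
```

```text
[ 0.60041376 -0.02499111  0.24045975] 8.35
[-0.001, -0.664, -0.002] [0.0586, 0.0027, 0.0994]
[-0.001, -0.664, -0.002] [0.0586, 0.0027, 0.1594]
[ 0.54168595 -0.0259128   0.08110484]
```

>>> jog_arm(turn=[[0,-0.17,0],[0,-0.34,0],[0,-0.5,0],[0,-0.664,0],[0,-0.664,0],[0,-0.664,0],[0,-0.664,0],[0,-0.664,0]], translation=[[0.015,0.003,0.02],[0.03,0.003,0.04],[0.045,0.003,0.06],[0.0586,0.0027,0.08],[0.0586,0.0027,0.099],[0.0586,0.0027,0.099],[0.0586,0.0027,0.099],[0.0586,0.0027,0.099]], grip=[0.8,0.8,0.8,0.8,0.8,0.8,0.8,0.8])

```text
clock: 9.35
tool_pos: [0.5384, -0.0384, 0.1394]
eef_rot: [-0.033, 0.973, -0.048, 0.224]
contact_force: [-0.9, -1.7, -2.7]
opening: 0.352
finger_force: 44.9
```

Run:
```python
from plan import *
snap('side','s5.png')
s=r.get_state();th=np.radians(38);A=tcp(th,np.array([-24,4.]))
print(s['clock'],s['tool_pos'],s['q'],bay(s['tool_pos'],s['eef_rot']),s['contact_force'],s['moment']);rows(s['tool_pos'],s['eef_rot'],[A])
im=cv2.imread('pics/s5.png');cv2.imwrite('pics/s5c.png',cv2.resize(im[170:280,200:340],None,fx=5,fy=5,interpolation=cv2.INTER_CUBIC))
```

```text
9.4 [ 0.53619021 -0.03700519  0.13791166] [ 0.31018879  0.81371879 -0.63464336  2.32832702  2.15521569  0.66143391
 -0.53976567] (array([ -4.79, -10.73,  81.91]), np.float64(25.79)) [-2.94606325 -0.59246135 -2.64932196] [0.21500476 0.83039705 0.07544791]
[-0.096, -0.214, 0.04] [0.0187, 0.0166, 0.0525]
```

View pics/s5c.png

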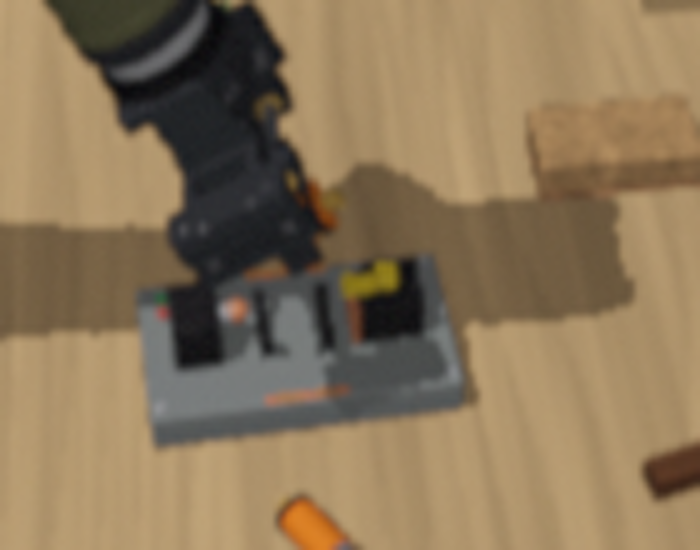

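The side crop shows the hand still turning above the charger, with the stud end raised. I'll hold so it can settle.

>>> jog_arm(turn=[[0,0,0],[0,0,0],[0,0,0],[0,0,0]], translation=[[0,0,0],[0,0,0],[0,0,0],[0,0,0]], grip=[0.8,0.8,0.8,0.8])

```text
clock: 9.9
tool_pos: [0.5377, -0.0389, 0.1393]
eef_rot: [-0.033, 0.973, -0.049, 0.222]
contact_force: [0.1, 0.0, -1.6]
opening: 0.351
finger_force: 44.9
```

Run:
```python
from plan import *
s=r.get_state();th=np.radians(38);A=tcp(th,np.array([-24,4.]));U=(A[0]+[0,0,.06],A[1])
print(s['clock'],s['tool_pos'],s['q'],s['qd'].round(2),bay(s['tool_pos'],s['eef_rot']),s['contact_force'],s['moment']);rows(s['tool_pos'],s['eef_rot'],[U,A])
```

```text
9.9 [ 0.53766784 -0.03889377  0.13929584] [ 0.30595959  0.80838773 -0.62801481  2.32006655  2.13372193  0.65431985
 -0.51985623] [ 0.    0.   -0.    0.01  0.01  0.   -0.01] (array([ -3.44, -12.7 ,  83.3 ]), np.float64(25.54)) [ 0.14795283  0.01406986 -1.56432257] [ 0.10401783  0.5422426  -0.03072579]
[-0.103, -0.219, 0.041] [-0.0055, 0.0125, -0.0009]
[-0.103, -0.219, 0.041] [0.0202, 0.0191, 0.0529]
```

>>> jog_arm(turn=[[-0.103,-0.219,0.041],[-0.103,-0.219,0.041],[-0.103,-0.219,0.041],[-0.103,-0.219,0.041],[-0.103,-0.219,0.041],[-0.103,-0.219,0.041],[-0.103,-0.219,0.041],[-0.103,-0.219,0.041]], translation=[[-0.0055,0.0125,-0.001],[-0.0055,0.0125,-0.001],[-0.0055,0.0125,-0.001],[-0.0055,0.0125,-0.001],[-0.0055,0.0125,-0.001],[-0.0055,0.0125,-0.001],[-0.0055,0.0125,-0.001],[-0.0055,0.0125,-0.001]], grip=[0.8,0.8,0.8,0.8,0.8,0.8,0.8,0.8])

```text
clock: 10.9
tool_pos: [0.5413, -0.0258, 0.1409]
eef_rot: [-0.03, 0.945, 0.01, 0.325]
contact_force: [-0.1, 0.4, -1.2]
opening: 0.358
finger_force: 44.9
```

Run:
```python
from plan import *
s=r.get_state();th=np.radians(38);A=tcp(th,np.array([-24,4.]));U=(A[0]+[0,0,.06],A[1])
print(s['clock'],s['tool_pos'],s['q'],s['qd'].round(2),bay(s['tool_pos'],s['eef_rot']),s['contact_force'],s['moment']);rows(s['tool_pos'],s['eef_rot'],[U,A])
```

```text
10.9 [ 0.54125158 -0.02578296  0.14086645] [ 0.44470829  0.94698511 -0.81147822  2.47479033  2.51549516  0.9773567
 -0.79410279] [ 0.  0. -0.  0. -0.  0.  0.] (array([ 0.96,  0.16, 84.87]), np.float64(37.98)) [-0.13515751  0.36317504 -1.19978053] [-0.10419995  0.79252199 -0.02938898]
[0.0, -0.0, 0.0] [-0.0005, -0.0002, 0.0001]
[0.0, -0.0, 0.0] [0.0364, -0.0002, 0.0474]
```

>>> jog_arm(turn=[[0,0,0],[0,0,0],[0,0,0],[0,0,0],[0,0,0],[0,0,0],[0,0,0],[0,0,0]], translation=[[0.007,0,0.01],[0.014,0,0.02],[0.021,0,0.028],[0.026,0,0.035],[0.031,0,0.041],[0.036,0,0.0475],[0.036,0,0.0475],[0.036,0,0.0475]], grip=[0.8,0.8,0.8,0.8,0.8,0.8,0.8,0.8])

```text
clock: 11.9
tool_pos: [0.5421, -0.0257, 0.0814]
eef_rot: [-0.03, 0.945, 0.01, 0.325]
contact_force: [-0.3, 0.1, -2.1]
opening: 0.354
finger_force: 44.9
```

Run:
```python
from plan import *
s=r.get_state();th=np.radians(38)
print(s['clock'],s['tool_pos'],s['q'].round(2),bay(s['tool_pos'],s['eef_rot']),s['contact_force'],s['moment'])
p=cams.camera_params('wrist');im=snap('wrist');snap('side')
for c in('wrist','side'):
  for n in('cell_flat','cell_stud','bay'):print(c,n,[(round(d['p'],2),(RB.inv().apply(d['position']-B)*1e3).round(1).tolist()) for d in models.place_of(c,n)][:3])
cv2.imwrite('pics/w6c.png',cv2.resize(im[60:300,180:400],None,fx=2.5,fy=2.5,interpolation=cv2.INTER_CUBIC)[:,:,::-1])
```

```text
11.9 [ 0.5420872  -0.02573082  0.08136099] [ 0.43  1.11 -0.78  2.48  2.61  1.12 -0.81] (array([ 1.8 ,  0.16, 25.36]), np.float64(37.99)) [-0.27734623  0.09125578 -2.05939774] [-0.03473579  0.82205065 -0.0375957 ]
wrist cell_flat [(0.74, [-2.5, -161.1, -44.0]), (0.56, [-27.0, 0.3, 0.2])]
wrist cell_stud [(0.74, [-22.4, -113.6, -47.5]), (0.68, [29.3, -1.1, 44.6])]
wrist bay []
side cell_flat [(0.61, [-20.6, -238.7, -55.9]), (0.53, [4.8, -155.7, -40.9]), (0.49, [-27.4, -0.8, 8.1])]
side cell_stud [(0.72, [-20.6, -115.2, -41.8]), (0.5, [24.1, 0.4, 44.7])]
side bay [(0.57, [-5.5, -1.1, -3.0])]
```

View pics/w6c.png

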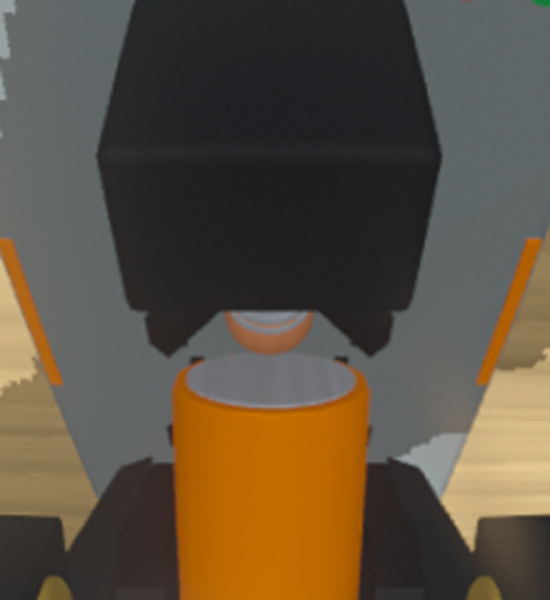

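Close view: dome at column 269 and the cell's flat end at column 271, so it is centred with a few mm of gap. I'll push back in stages.

>>> jog_arm(turn=[[0,0,0],[0,0,0],[0,0,0],[0,0,0],[0,0,0],[0,0,0]], translation=[[0.0016,0,-0.0012],[0.0032,0,-0.0025],[0.0047,0,-0.0037],[0.0063,0,-0.0049],[0.0063,0,-0.0049],[0.0063,0,-0.0049]], grip=[0.8,0.8,0.8,0.8,0.8,0.8], force=60)

```text
clock: 13.05
tool_pos: [0.5346, -0.0262, 0.0814]
eef_rot: [-0.03, 0.945, 0.01, 0.326]
contact_force: [1.9, 0.1, -0.6]
opening: 0.351
finger_force: 59.9
```

```bash
cat > st.py <<'E'
from plan import *
s=r.get_state();d,th=bay(s['tool_pos'],s['eef_rot']);print(s['clock'],s['q'].round(2),'bay',d,th,'F',RB.inv().apply(s['contact_force']).round(2),'M',s['moment'].round(2))
t=np.radians(th);m=d[[0,2]]-[-np.sin(t),np.cos(t)];F=m-33*np.array([np.cos(t),np.sin(t)]);w=(F[1]-7*np.sin(t))/np.cos(t)
print('flat',F,'spring est',-35+7*np.cos(t)-w*np.sin(t)-F[0])
E
python3 st.py
```

```text
13.05 [ 0.43  1.12 -0.78  2.5   2.61  1.15 -0.82] bay [-5.74  0.14 25.4 ] 38.04 F [ 1.89  0.01 -0.57] M [ 0.01  0.33 -0.02]
flat [-31.11395325   4.27744105] spring est 1.6552159178835808
```

>>> jog_arm(turn=[[0,0,0],[0,0,0],[0,0,0],[0,0,0],[0,0,0],[0,0,0]], translation=[[0.0012,0,-0.0009],[0.0024,0,-0.0018],[0.0032,0,-0.0025],[0.0039,0,-0.0031],[0.0039,0,-0.0031],[0.0039,0,-0.0031]], grip=[0.8,0.8,0.8,0.8,0.8,0.8], force=60)

```text
clock: 13.8
tool_pos: [0.5311, -0.0264, 0.0821]
eef_rot: [-0.029, 0.944, 0.01, 0.328]
contact_force: [6.7, 0.2, -0.1]
opening: 0.349
finger_force: 60.0
```

```bash
python3 st.py
```

```text
13.8 [ 0.43  1.13 -0.79  2.51  2.61  1.17 -0.82] bay [-9.16  0.14 26.12] 38.26 F [ 6.72 -0.21 -0.06] M [ 0.07 -0.49 -0.04]
flat [-34.4526616    4.90016802] spring est 4.5031191364328365
```

>>> jog_arm(turn=[[0,0,0],[0,0,0],[0,0,0],[0,0,0],[0,0,0],[0,0,0]], translation=[[0.0012,0,-0.0009],[0.0024,0,-0.0018],[0.0034,0,-0.0026],[0.0043,0,-0.0034],[0.0043,0,-0.0034],[0.0043,0,-0.0034]], grip=[0.8,0.8,0.8,0.8,0.8,0.8], force=60)

```text
clock: 14.55
tool_pos: [0.5276, -0.0266, 0.083]
eef_rot: [-0.029, 0.944, 0.01, 0.33]
contact_force: [10.1, 0.7, -0.6]
opening: 0.346
finger_force: 60.1
```

```bash
python3 st.py
```

```text
14.55 [ 0.43  1.13 -0.79  2.53  2.62  1.2  -0.83] bay [-12.67   0.17  27.02] 38.52 F [10.15  0.08 -0.58] M [ 0.09 -1.13  0.02]
flat [-37.86610897   5.68561243] spring est 7.287262700381461
```

```bash
cat > low.py <<'E'
from plan import *
import sys
L=31.6
def T(th,s,fz):
    F=F_of(th,s,fz);return F+L*np.array([np.cos(th),np.sin(th)])+np.array([-np.sin(th),np.cos(th)])
# args: commanded angle, lead dx,dz(mm), start(th,s,fz), end(th,s,fz), n
a=list(map(float,sys.argv[1:]));c=np.radians(a[0]);lead=np.array(a[1:3]);e0=np.array(a[3:6]);e1=np.array(a[6:9]);n=int(a[9])
s=r.get_state();d,th=bay(s['tool_pos'],s['eef_rot'])
for k in range(1,n+1):
    e=e0+(e1-e0)*k/n;g=T(np.radians(e[0]),e[1],e[2])-d[[0,2]]+lead*k/n
    X=np.array([-np.cos(c),-np.sin(c)]);Z=np.array([np.sin(c),-np.cos(c)])
    print([0,round(c-np.radians(e[0]),3),0],[round(g@X/1e3,4),0,round(g@Z/1e3,4)])
E
python3 low.py 38 -1 0 38 5.5 5 27 6.8 4 8
```

```text
[0, np.float64(0.024), 0] [np.float64(0.0002), 0, np.float64(0.003)]
[0, np.float64(0.048), 0] [np.float64(0.0004), 0, np.float64(0.0038)]
[0, np.float64(0.072), 0] [np.float64(0.0006), 0, np.float64(0.0045)]
[0, np.float64(0.096), 0] [np.float64(0.0009), 0, np.float64(0.0053)]
[0, np.float64(0.12), 0] [np.float64(0.0012), 0, np.float64(0.006)]
[0, np.float64(0.144), 0] [np.float64(0.0015), 0, np.float64(0.0068)]
[0, np.float64(0.168), 0] [np.float64(0.0018), 0, np.float64(0.0075)]
[0, np.float64(0.192), 0] [np.float64(0.0021), 0, np.float64(0.0082)]
```

>>> jog_arm(turn=[[0,0.024,0],[0,0.048,0],[0,0.072,0],[0,0.096,0],[0,0.12,0],[0,0.144,0],[0,0.168,0],[0,0.192,0],[0,0.192,0],[0,0.192,0]], translation=[[0.0003,0,0.001],[0.0005,0,0.0022],[0.0007,0,0.0034],[0.0009,0,0.0046],[0.0012,0,0.0057],[0.0015,0,0.0066],[0.0018,0,0.0075],[0.0021,0,0.0082],[0.0021,0,0.0082],[0.0021,0,0.0082]], grip=[0.8,0.8,0.8,0.8,0.8,0.8,0.8,0.8,0.8,0.8], force=60)

```text
clock: 15.8
tool_pos: [0.5326, -0.0263, 0.0762]
eef_rot: [-0.03, 0.97, 0.007, 0.239]
contact_force: [9.9, -0.7, 5.6]
opening: 0.352
finger_force: 59.8
```

```bash
python3 st.py
```

```text
15.8 [ 0.4   1.01 -0.72  2.37  2.41  0.81 -0.69] bay [-7.72  0.19 20.24] 27.7 F [ 9.82 -1.34  5.58] M [ 0.08 -1.84 -0.01]
flat [-36.4731476    4.01481887] spring est 7.271408666927737
```

```bash
python3 low.py 27 -1.5 -0.5 27.7 5.6 4 16 7.5 2.5 8 | sed 's/np.float64//g'
python3 - <<'E'
from plan import *
snap('wrist');snap('side')
for c in('wrist','side'):
  for n in('cell_flat','cell_stud'):print(c,n,[(round(d['p'],2),(RB.inv().apply(d['position']-B)*1e3).round(1).tolist()) for d in models.place_of(c,n) if abs(RB.inv().apply(d['position']-B)[1])<.03])
E
```

```text
[0, (0.013), 0] [(0.0003), 0, (0.0017)]
[0, (0.039), 0] [(0.0007), 0, (0.0026)]
[0, (0.064), 0] [(0.0011), 0, (0.0035)]
[0, (0.09), 0] [(0.0015), 0, (0.0043)]
[0, (0.115), 0] [(0.002), 0, (0.0052)]
[0, (0.141), 0] [(0.0025), 0, (0.0061)]
[0, (0.166), 0] [(0.003), 0, (0.0069)]
[0, (0.192), 0] [(0.0035), 0, (0.0078)]
wrist cell_flat [(0.76, [-36.8, -2.2, 0.7])]
wrist cell_stud [(0.68, [21.8, 0.6, 33.8])]
side cell_flat [(0.45, [-40.0, 0.3, 8.1])]
side cell_stud [(0.55, [20.8, -0.7, 33.5])]
```

>>> jog_arm(turn=[[0,0.02,0],[0,0.042,0],[0,0.065,0],[0,0.09,0],[0,0.115,0],[0,0.141,0],[0,0.166,0],[0,0.192,0],[0,0.192,0],[0,0.192,0]], translation=[[0.0004,0,0.001],[0.0008,0,0.002],[0.0012,0,0.003],[0.0016,0,0.004],[0.002,0,0.005],[0.0025,0,0.006],[0.003,0,0.0069],[0.0035,0,0.0078],[0.0035,0,0.0078],[0.0035,0,0.0078]], grip=[0.8,0.8,0.8,0.8,0.8,0.8,0.8,0.8,0.8,0.8], force=60)

```text
clock: 17.35
tool_pos: [0.5346, -0.026, 0.068]
eef_rot: [-0.032, 0.989, 0.004, 0.146]
contact_force: [12.0, 0.9, 9.2]
opening: 0.35
finger_force: 59.5
```

```bash
python3 st.py
```

```text
17.35 [ 0.28  0.92 -0.51  2.22  2.11  0.44 -0.45] bay [-5.74  0.33 11.98] 16.79 F [12.05  0.12  9.19] M [ 0.19 -2.37  0.01]
flat [-37.04434293   1.49009468] spring est 8.906438803404015
```

```bash
python3 low.py 16 -0.3 -0.5 16.8 7.2 1.5 8 7.5 1 8 | sed 's/np.float64//g'
```

```text
[0, (0.005), 0] [(-0.0002), 0, (0.0012)]
[0, (0.024), 0] [(-0.0001), 0, (0.0019)]
[0, (0.044), 0] [(0.0), 0, (0.0026)]
[0, (0.063), 0] [(0.0001), 0, (0.0033)]
[0, (0.082), 0] [(0.0003), 0, (0.004)]
[0, (0.101), 0] [(0.0004), 0, (0.0047)]
[0, (0.12), 0] [(0.0005), 0, (0.0054)]
[0, (0.14), 0] [(0.0007), 0, (0.0061)]
```

>>> jog_arm(turn=[[0,0.012,0],[0,0.028,0],[0,0.044,0],[0,0.063,0],[0,0.082,0],[0,0.101,0],[0,0.12,0],[0,0.14,0],[0,0.14,0]], translation=[[0,0,0.0008],[0,0,0.0016],[0.0001,0,0.0024],[0.0002,0,0.0032],[0.0004,0,0.004],[0.0005,0,0.0046],[0.0006,0,0.0052],[0.0008,0,0.0058],[0.0008,0,0.0058]], grip=[0.8,0.8,0.8,0.8,0.8,0.8,0.8,0.8,0.8], force=60)

```text
clock: 18.48
tool_pos: [0.535, -0.0268, 0.0611]
eef_rot: [-0.031, 0.997, 0.001, 0.075]
contact_force: [13.7, -2.3, -1.3]
opening: 0.352
finger_force: 59.9
```

```bash
python3 st.py
python3 - <<'E'
from plan import *
snap('wrist');snap('side')
for c in('wrist','side'):
  for n in('cell_flat','cell_stud'):print(c,n,[(round(d['p'],2),(RB.inv().apply(d['position']-B)*1e3).round(1).tolist()) for d in models.place_of(c,n) if abs(RB.inv().apply(d['position']-B)[1])<.03])
E
```

```text
18.475 [ 0.    0.88 -0.06  2.1   1.38  0.04  0.22] bay [-5.39 -0.51  5.12] 8.59 F [13.49 -3.14 -1.28] M [-0.51 -2.57 -0.  ]
flat [-37.87045857  -0.7977539 ] spring est 10.07037865763121
wrist cell_flat []
wrist cell_stud [(0.72, [30.5, -3.3, 8.7])]
side cell_flat []
side cell_stud []
```

>>> jog_arm(turn=[[0,0.01,0],[0,0.02,0],[0,0.03,0],[0,0.04,0],[0,0.04,0]], translation=[[0,0,0.0003],[0,0,0.0006],[0,0,0.0009],[0,0,0.0012],[0,0,0.0012]], grip=[0.8,0.8,0.8,0.8,0.8], force=60)

```text
clock: 19.4
tool_pos: [0.5351, -0.0266, 0.0596]
eef_rot: [-0.031, 0.998, 0.003, 0.055]
contact_force: [14.9, -2.2, -0.5]
opening: 0.353
finger_force: 59.8
```

```bash
python3 st.py
```

```text
19.4 [ 0.16  0.9  -0.31  2.06  1.2   0.26  0.43] bay [-5.2  -0.24  3.61] 6.33 F [14.77 -3.15 -0.51] M [-0.41 -2.69  0.04]
flat [-37.88855623  -1.02230954] spring est 10.044900329974944
```

>>> jog_arm(turn=[[0,0.015,0],[0,0.03,0],[0,0.045,0],[0,0.06,0],[0,0.07,0],[0,0.07,0]], translation=[[-0.0003,0,0.0005],[-0.0005,0,0.0009],[-0.0007,0,0.0013],[-0.0009,0,0.0017],[-0.0009,0,0.002],[-0.0009,0,0.002]], grip=[0.8,0.8,0.8,0.8,0.8,0.8], force=60)

```text
clock: 20.15
tool_pos: [0.5359, -0.0264, 0.0574]
eef_rot: [-0.031, 0.999, 0.002, 0.02]
contact_force: [14.2, -2.7, -1.1]
opening: 0.348
finger_force: 59.8
```

```bash
python3 st.py
python3 - <<'E'
from plan import *
im=snap('wrist');b=snap('side');snap('scene')
for c in('wrist','side','scene'):
  for n in('cell_flat','cell_stud'):print(c,n,[(round(d['p'],2),(RB.inv().apply(d['position']-B)*1e3).round(1).tolist()) for d in models.place_of(c,n) if abs(RB.inv().apply(d['position']-B)[1])<.03])
a=cv2.resize(im[150:310,200:380],None,fx=2.2,fy=2.2,interpolation=cv2.INTER_CUBIC)
b=cv2.resize(b[200:264,220:304],(396,302),interpolation=cv2.INTER_CUBIC)
cv2.imwrite('pics/w7.png',np.hstack([a[:302],b])[:,:,::-1])
E
```

```text
20.15 [ 0.24  0.93 -0.46  1.99  1.02  0.43  0.62] bay [-4.44 -0.17  1.4 ] 2.33 F [13.96 -3.58 -1.08] M [-0.4  -2.65  0.05]
flat [-37.37206213  -0.94078706] spring est 9.41613351108569
wrist cell_flat [(0.95, [-38.2, -0.5, -2.2])]
wrist cell_stud [(0.66, [31.4, -0.7, 0.7])]
side cell_flat []
side cell_stud []
scene cell_flat [(0.37, [-34.8, 0.9, 0.0])]
scene cell_stud [(0.52, [29.4, -1.6, -1.6])]
```

View pics/w7.png

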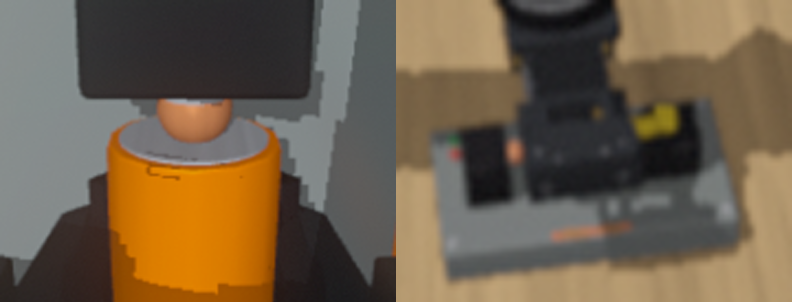

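>>> jog_arm(turn=[[0,0.015,0],[0,0.03,0],[0,0.045,0],[0,0.05,0],[0,0.05,0],[0,0.05,0]], translation=[[-0.0003,0,0.0005],[-0.0006,0,0.001],[-0.001,0,0.0015],[-0.001,0,0.002],[-0.001,0,0.0025],[-0.001,0,0.0025]], grip=[0.8,0.8,0.8,0.8,0.8,0.8], force=60)

```text
clock: 21.35
tool_pos: [0.5364, -0.0261, 0.0564]
eef_rot: [-0.032, 0.999, 0.0, -0.004]
contact_force: [8.1, -3.0, 15.2]
opening: 0.349
finger_force: 59.1
```

```bash
python3 st.py
```

```text
21.35 [ 0.27  0.95 -0.52  1.94  0.94  0.52  0.7 ] bay [-3.94  0.17  0.4 ] -0.5 F [ 7.87 -3.54 15.21] M [-0.46 -1.85  0.22]
flat [-36.94747     -0.31198625] spring est 8.945013882545783
```

>>> jog_arm(turn=[[0,0,0],[0,0,0],[0,0,0],[0,0,0],[0,0,0],[0,0,0],[0,0,0]], translation=[[0,0,0.0005],[0,0,0.0005],[0,0,-0.001],[0,0,-0.002],[0,0,-0.002],[0,0,-0.002],[0,0,-0.002]], grip=[0.8,0.8,0.8,0.8,0.5,0.45,0.45], force=60)

```text
clock: 22.22
tool_pos: [0.5286, -0.0267, 0.0551]
eef_rot: [-0.032, 0.999, -0.0, -0.012]
contact_force: [-0.1, 0.6, -0.2]
opening: 0.549
finger_force: 0.0
```

```bash
python3 st.py
python3 - <<'E'
from plan import *
print(r.get_state()['opening'])
im=snap('wrist');b=snap('scene');snap('side')
for c in('wrist','side','scene'):
  for n in('cell_flat','cell_stud'):print(c,n,[(round(d['p'],2),(RB.inv().apply(d['position']-B)*1e3).round(1).tolist()) for d in models.place_of(c,n) if abs(RB.inv().apply(d['position']-B)[1])<.03])
E
```

```text
22.225 [ 0.27  0.95 -0.52  1.95  0.94  0.53  0.71] bay [-11.68   0.03  -0.88] -1.42 F [-0.1   0.62 -0.15] M [ 0.06 -0.04  0.04]
flat [-44.69464685  -1.06191534] spring est 16.67047365527226
0.5487497664589105
wrist cell_flat [(0.65, [-35.8, -0.7, -2.4])]
wrist cell_stud [(0.64, [34.5, -2.1, 1.8])]
side cell_flat []
side cell_stud []
scene cell_flat [(0.59, [-33.5, 1.2, 1.5])]
scene cell_stud [(0.4, [34.7, 1.2, -2.0])]
```

>>> jog_arm(turn=[[0,0,0],[0,0,0],[0,0,0],[0,0,0],[0,0,0],[0,0,0],[0,0,0],[0,0,0]], translation=[[0,0,-0.01],[0,0,-0.03],[0,0,-0.06],[0,0,-0.1],[-0.03,0,-0.15],[-0.07,0,-0.18],[-0.07,0,-0.18],[-0.07,0,-0.18]], grip=[0.45,0.45,0.45,0.45,0.45,0.45,0.45,0.45])

```text
clock: 23.68
tool_pos: [0.6029, -0.0221, 0.2336]
eef_rot: [-0.032, 0.999, -0.0, -0.012]
contact_force: [-0.6, 1.0, -0.1]
opening: 0.545
finger_force: 0.0
```

Run:
```python
from plan import *
p=cams.camera_params('wrist');im=snap('wrist');b=snap('scene');snap('side');s=r.get_state();print(s['clock'],s['tool_pos'],s['contact_force'])
for c in('wrist','side','scene'):
  for n in('cell_flat','cell_stud','cell_mid'):print(c,n,[(round(d['p'],2),(RB.inv().apply(d['position']-B)*1e3).round(1).tolist()) for d in models.place_of(c,n) if abs(RB.inv().apply(d['position']-B)[1])<.03])
q=proj(p,B).astype(int)[0];x0,y0=max(q[0]-55,0),max(q[1]-75,0)
a=cv2.resize(im[y0:y0+150,x0:x0+110],(400,545),interpolation=cv2.INTER_CUBIC)
b=cv2.resize(b[195:255,225:305],(400,300),interpolation=cv2.INTER_CUBIC)
o=np.zeros((545,800,3),np.uint8);o[:,:400]=a;o[:300,400:]=b;cv2.imwrite('pics/end.png',o[:,:,::-1])
```

```text
23.825 [ 0.60259894 -0.02227698  0.23301733] [ 0.3845199  -0.19210406 -0.38695512]
wrist cell_flat [(0.68, [-33.6, 2.0, -1.7])]
wrist cell_stud [(0.57, [33.7, -3.5, 0.5])]
wrist cell_mid [(0.89, [-0.5, -0.8, -0.7])]
side cell_flat [(0.74, [-36.4, -3.0, 0.7])]
side cell_stud [(0.73, [28.2, 0.5, 2.3])]
side cell_mid [(0.71, [-38.9, -0.5, 5.5]), (0.64, [3.2, 1.2, 0.8])]
scene cell_flat [(0.55, [-34.1, -1.6, 1.0]), (0.44, [-3.6, -1.8, -55.5])]
scene cell_stud [(0.71, [-2.3, 1.3, -2.7])]
scene cell_mid [(0.45, [-2.3, -2.7, 2.2])]
```

View pics/end.png

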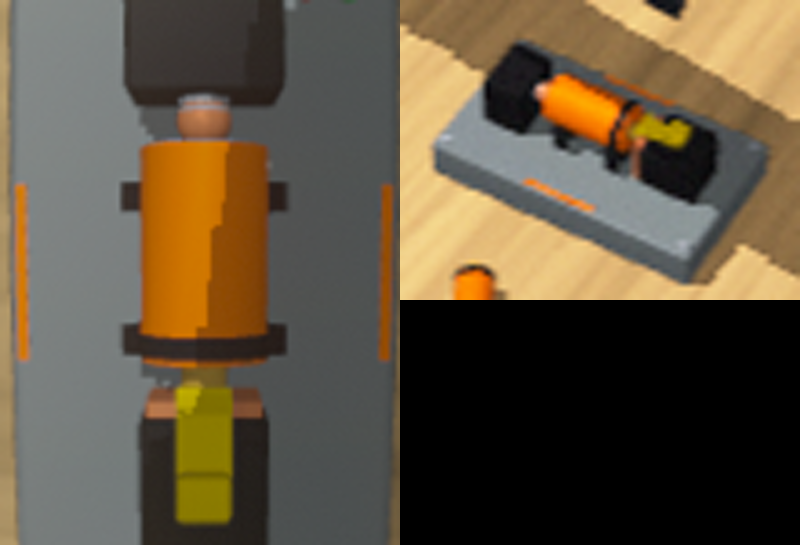

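The cell lies level in the saddles. The dome (left crop, (205,122)) is pushed back, and the yellow tooth at (203,390) is shut over the stud, reaching ahead of the copper plate just as it did when free. I'll hand it in.

```bash
python3 -c "
from plant import r
print(r.finish_job())"
```

```text
the job is handed in; nothing more can be done
None
```

The orange cell is on charge: in the last pictures it lies level in its bay with the dome pushed back, the yellow catch looks shut over the stud and the hand is clear. I handed it in at about 24 s, but no verdict came back.

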